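Bring the photo station into service

ROBOT

A 6-joint arm with a two-finger parallel gripper is mounted at the origin on the work surface. World frame = base frame: x ahead of the robot, y to its left, z up, the work surface at z = 0. Lengths are in mm, angles in rad, forces in N, time in s.
With the tool pointing down it reaches from about 350 to 875 mm from the base axis. Payload 4.2 kg.
Tool frame: the origin (TCP) lies at the very end of the fingers, on their centre line; the grasp point (between the pads) lies 19 mm behind it (arm.grip_point_offset is the distance from the TCP to the grasp point, in mm); z points along the fingers, y is the direction in which the jaws open and shut (so a half turn about z gives the same grasp; the last joint's range is limited). The gripper opens to 85 mm and grips with 20 to 120 N. Pads are 22 mm wide; open, the fingers measure 114 mm over their backs; the gripper's body (76 mm by 85 mm) begins 54 mm behind the grasp point. The pads swing forward as they close: fully open they stand 13 mm farther back than shut.
Start: joints at [1.57, 0.385, 0.008, 0, -1.194, -0.259], TCP at [160.523, 604.013, 202.612] pointing down, gripper open.
Joint ranges: [-3.14, 3.14], [-1.21, 2.06], [-1.07, 1.41], [-3.16, 2.05], [-2.99, -0.16], [-3.1, 3.1]. Speed limits (rad/s): [2.79, 2.79, 3.14, 3.14, 3.14, 3.14].

INTERFACE

Orientations are given as a unit quaternion [x, y, z, w].
In Python, from bench import arm gives the robot as it stands.
- The arm moves only by the tool drive_tool, never from a script. Its argument "steps" is a list of rows, each a list of 5 numbers: the shift along the tool's x, y, z in m, then the turn about the tool's z in degrees, then the finger opening in m, from 0 to 0.0854. A call has 1 to 20 rows; each row shifts and turns the commanded pose from where the row before left it, along the tool's axes as they then stand; what a row does not reach is not made up. A row lasts 1/10 s, in which the tool goes at most 50 mm and 8.59 degrees, less where a joint would pass 70% of its speed; a pose out of reach is approached as far as the arm can. A call is refused whole if a number of a shift passes 0.05 or a number of a turn 8.59, either way. A call with a gripper value outside its range is refused whole. The fingers move at their own pace and stop on an object; the grip force is fixed at half the most. Time passes only in rows, so rows that do not move let the fingers close. It gives the time, the measured TCP pose, the force and the opening at its end, in the units of the state.
- arm.read_state(): the state, without advancing time (a new reading comes with each control period).
- arm.get_image(name): name is "side" or "top" or "wrist"; returns (picture, depth): 480x640x3 uint8, blue, green, red; 480x640 float32, mm along the optical axis (not along the pixel's ray), 0 where there is no reading.
- arm.camera_params(name): a dict with "K" (3x3 intrinsics, pixels), "world_to_cam" (4x4, takes a point from world to camera coordinates); the wrist camera has in their place "mount" (4x4, takes a point from camera to tool coordinates, whose origin is the TCP and whose axes are the flange's). Camera axes: x right, y up, looking along -z (the intrinsics and any distortion apply to the point x, -y, -z); pixel columns grow to the right and rows downward; lengths in mm; the calibration is good to about 2 mm. The wrist camera is an equidistant fisheye: a pixel r from the principal point sees the ray r / f radians off the axis. A picture is of the moment at which its call begins: read the wrist's pose just before it. camera_params takes no time and is no camera call.
- arm.job_done(): hands the job in, once; it reports no verdict.
The state is a dict: "clock": time; "joints": joint angles; "joint_vel": joint speeds; "joint_efforts": joint torques, N m; "position": TCP position; "ee_rot": TCP orientation; "contact_force": force on the tool from outside, world axes, zero at the start; "wrist_torque": the same for the moment, N m; "gripper_width": finger opening in mm.
Only numpy, scipy, OpenCV 4.12 (cv2) and the standard library are available. Lean on these libraries where they do the work, as an engineer would, in place of code of your own. Each camera call takes 0.05 s, during which the arm holds its last target.

TASK

Bring the passport-photo station into service with the rocker switches on the desk: first switch on the lamp (blue rocker), then the photo terminal (green rocker), each by pushing down the raised end with the white bar until it snaps over and stays down. Leave the red rocker, the shredder's, off.

Things in the scene. Friction and masses are not known exactly. Their poses are not given: they have to be found in the camera images.
- lamp_mark (a point): Centre of the white bar on the blue rocker (lamp). Fixed white housing 120 x 80 mm, 34 high; rocker on top 76 long, 44 wide, pivoted across its middle. Point on its top face, mid-width, 26 mm from the pivot, 12 from the barred end. x: along the top face from barred to plain end, y: along the pivot, z: out of the face. Height over desk: off (bar up, 16 deg) 53 mm, level 46, on (bar down) 38.5.
- terminal_mark (a point): The same point on the green rocker (photo terminal): same switch, sizes, axes and heights as lamp_mark. All three switches start off, in any order and turned any way. A push down on the bar meets about 6 N, falling to nothing as the rocker comes level (7 mm down); then it snaps over by itself and stays.
- shredder_mark (a point): The same point on the red rocker (shredder, a bystander): same switch, sizes, axes and heights as lamp_mark. It starts off (bar up) and must stay so. Switch centres are at least 150 mm apart; nothing else over 75 mm tall stands within 150 mm of them.
Things that resemble listed ones, but are neither listed nor needed, are in the scene too. What is shaped like the part that bears terminal_mark but turquoise is not meant. What is shaped like the part that bears shredder_mark but pink is not meant.

How it is judged:
By the outcome, as a careful person would: the job done as asked, in the order asked, and still so for the second after the job is handed in, with the robot touching nothing.
It also fails if it takes over 32 s, if anything falls off the work surface, if the arm or the gripper's body presses on something with over 40 N, if the wrist force passes 120 N, or if a joint passes its speed limit or range.

## Working session

There is one attempt and no reset: what is moved stays moved. The work goes in short steps, Python scripts to look and compute and a tool call to move; the robot and the scene stay as the last step left them, time stands still between calls to the robot, and variables do not carry over. Pictures are saved under pics/ and viewed, and the job is handed in when it is done.

Besides the shell and the picture viewer there is one more tool, called after ">>>" by a JSON object that holds its "method" and its "body". drive_tool: Moves the arm, as the interface text tells. Its arguments: {"type":"object","properties":{"steps":{"type":"array"}},"required":["steps"]}

```bash
mkdir -p pics; python3 - <<'E'
from bench import arm
import cv2,numpy as np
for n in("top","side"):
    im,d=arm.get_image(n); cv2.imwrite(f"pics/{n}0.png",im); np.savez(f"pics/{n}0.npz",im=im,d=d)
    print(n,arm.camera_params(n))
s=arm.read_state();print(s)
E
```

```text
top {'K': array([[491.03586562,   0.        , 322.01859173],
       [  0.        , 491.03586562, 239.64586814],
       [  0.        ,   0.        ,   1.        ]]), 'world_to_cam': array([[-1.18905344e-02, -9.99184543e-01, -3.85858141e-02,
         1.80251214e+01],
       [ 9.89248390e-01, -1.73798600e-02,  1.45208690e-01,
        -4.80834615e+02],
       [-1.45760895e-01, -3.64443456e-02,  9.88648356e-01,
        -9.14471487e+02],
       [ 0.00000000e+00,  0.00000000e+00,  0.00000000e+00,
         1.00000000e+00]])}
side {'K': array([[471.53730874,   0.        , 326.51022406],
       [  0.        , 471.53730874, 250.61662419],
       [  0.        ,   0.        ,   1.        ]]), 'world_to_cam': array([[-7.07329569e-01, -7.06863052e-01,  5.43196824e-03,
         3.40731192e+02],
       [ 4.04125303e-01, -3.98063385e-01,  8.23546162e-01,
        -2.38191927e+02],
       [-5.79972086e-01,  5.84713747e-01,  5.67223248e-01,
        -5.38608200e+02],
       [ 0.00000000e+00,  0.00000000e+00,  0.00000000e+00,
         1.00000000e+00]])}
{'clock': 0.1, 'joints': array([ 1.56959876e+00,  3.85485990e-01,  6.74035814e-03, -4.18287597e-04,
       -1.19400814e+00, -2.58580775e-01]), 'joint_vel': array([ 0.00142474, -0.00119965,  0.00393947,  0.00252372, -0.00285209,
        0.00022305]), 'joint_efforts': array([-8.46679177e-05, -3.93321025e+01,  1.88927847e+01,  4.19783100e+00,
       -2.60120098e-03,  1.87487913e-06]), 'position': array([160.39582942, 603.45919097, 201.62103159]), 'ee_rot': array([ 9.91565767e-01, -1.29600673e-01, -6.71837856e-05,  9.95576470e-04]), 'contact_force': array([-0.01809866, -0.43127839, -1.24356662]), 'wrist_torque': array([ 0.00165716, -0.03248239,  0.00610114]), 'gripper_width': 86.03786633017835}
```

View pics/top0.png

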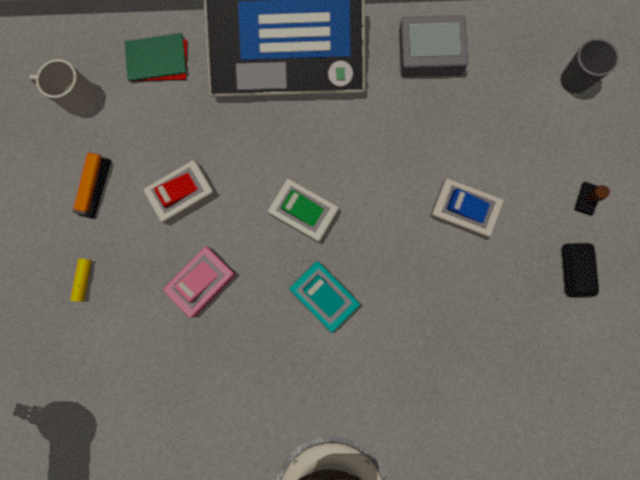

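View pics/side0.png

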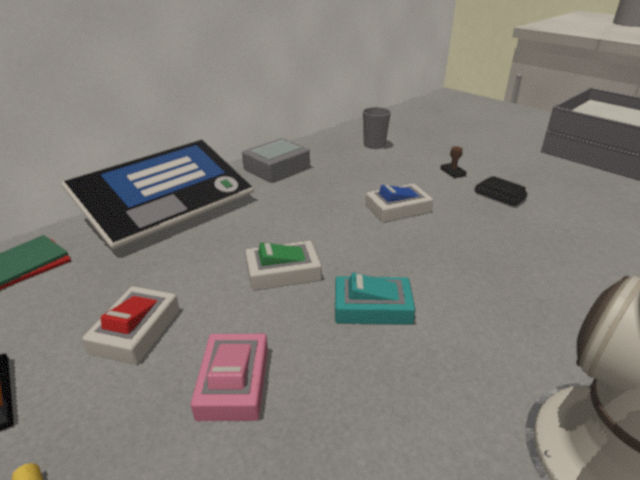

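Top view: blue rocker at about (471,205) with its bar at (459,200). Green is at (305,208), bar (292,201), in a white housing. Red is at (176,188). The decoys are turquoise (325,295) and pink (200,280), and both are coloured all over. I'll confirm this in an enlarged crop.

```bash
python3 - <<'E'
import cv2,numpy as np
im=np.load("pics/top0.npz")["im"]
a=im[170:245,425:515];b=im[170:245,260:350]
c=np.hstack([cv2.resize(x,None,fx=4.4,fy=4.4,interpolation=cv2.INTER_CUBIC) for x in(a,b)])
cv2.imwrite("pics/crop0.png",c);print(c.shape)
E
```

```text
(330, 792, 3)
```

View pics/crop0.png

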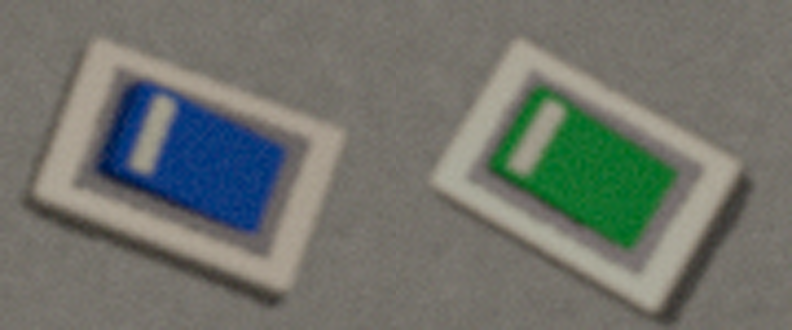

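```bash
cat > h.py <<'E'
import numpy as np
from bench import arm
from scipy.spatial.transform import Rotation as R
def ray(n,u,v,z):
    p=arm.camera_params(n);W=p["world_to_cam"];K=p["K"]
    d=np.array([(u-K[0,2])/K[0,0],-(v-K[1,2])/K[1,1],-1.])
    o=-W[:3,:3].T@W[:3,3]; d=W[:3,:3].T@d
    return o+d*(z-o[2])/d[2]
E
python3 - <<'E'
from h import *
cr=lambda x,y,x0:(x0+(x+.5)/4.4-.5,170+(y+.5)/4.4-.5)
s=arm.read_state();T=R.from_quat(s["ee_rot"]);print(T.as_matrix().round(3),s["position"])
d=np.load("pics/top0.npz")["d"]
for n,x0,bar,ends in(("blue",425,(153,134),((122,128),(274,192))),("green",260,(141,139),((114,130),(261,211)))):
    p=ray("top",*cr(*bar,x0),53)
    a=ray("top",*cr(*ends[0],x0),56);b=ray("top",*cr(*ends[1],x0),36)
    v=b-a;print(n,p,"len",np.hypot(*v[:2]),"yaw",np.degrees(np.arctan2(v[1],v[0])))
    u,w=cr(*bar,x0);dd=d[int(round(w)),int(round(u))];o=ray("top",u,w,53);print("depth",dd, -(arm.camera_params("top")["world_to_cam"]@[*o,1])[2])
    print("tool-frame shift",T.inv().apply(p-s["position"]))
E
```

```text
[[ 0.966 -0.257 -0.   ]
 [-0.257 -0.966 -0.002]
 [ 0.     0.002 -1.   ]] [160.39582942 603.45919097 201.62103159]
blue [ 549.87867856 -251.78464955   53.        ] len 73.55501657589421 yaw -110.21430837139228
depth 930.1981 933.047805473354
tool-frame shift [596.19129133 726.11324972 150.14200038]
green [554.28507616  67.89269505  53.        ] len 71.26807880638928 yaw -117.89862240472165
depth 944.9823 945.3405175492352
tool-frame shift [518.28769284 416.0428435  149.51468524]
```

>>> {"method": "drive_tool", "body": {"steps": [[0.029,0.036,0.003,0,0],[0.029,0.036,0.003,0,0],[0.029,0.036,0.003,0,0],[0.029,0.036,0.003,0,0],[0.029,0.036,0.003,0,0],[0.029,0.036,0.003,0,0],[0.029,0.036,0.003,0,0],[0.029,0.036,0.003,0,0],[0.029,0.036,0.003,0,0],[0.029,0.036,0.003,0,0],[0.029,0.036,0.003,0,0],[0.029,0.036,0.003,0,0],[0.029,0.036,0.003,0,0],[0.029,0.036,0.003,0,0],[0.029,0.036,0.003,0,0],[0.029,0.036,0.003,0,0],[0.029,0.036,0.003,0,0],[0.029,0.036,0.003,0,0],[0.029,0.036,0.003,0,0],[0,0,0,0,0]]}}

```text
clock: 2.1
position: [518.3, -202.7, 143.9]
ee_rot: [0.991, -0.132, -0.001, 0.0]
contact_force: [0.5, 0.7, 0.0]
gripper_width: 0.1
```

```bash
python3 - <<'E'
from h import *
import cv2
s=arm.read_state();T=R.from_quat(s["ee_rot"]);print(s["position"],s["gripper_width"],T.as_matrix().round(3),s["joint_vel"].round(3))
print(T.inv().apply([549.9,-251.8,75]-s["position"]))
im,d=arm.get_image("wrist");cv2.imwrite("pics/w1.png",im);c=arm.camera_params("wrist");print(c)
M=np.linalg.inv(c["mount"])@np.r_[T.inv().apply([549.9,-251.8,53]-s["position"]),1]
x,y,z=M[0],-M[1],-M[2];r=np.hypot(x,y);t=np.arctan2(r,z);K=c["K"];print("pred px",K[0,2]+K[0,0]*t*x/r,K[1,2]+K[1,1]*t*y/r)
E
```

```text
[ 518.32702026 -202.73459032  143.92035662] 0.08494669625186156 [[ 0.965 -0.262 -0.002]
 [-0.262 -0.965 -0.001]
 [-0.001  0.001 -1.   ]] [ 0.069 -0.054 -0.07  -0.031 -0.015 -0.047]
[43.43288565 38.99931041 68.89790465]
{'K': array([[371.64829954,   0.        , 310.31821682],
       [  0.        , 371.64829954, 238.76739162],
       [  0.        ,   0.        ,   1.        ]]), 'mount': array([[-5.06602675e-04,  9.61030448e-01,  2.76442077e-01,
         6.97233508e+01],
       [ 9.99999357e-01,  7.67316409e-04, -8.34938318e-04,
         9.47432059e-01],
       [-1.01451969e-03,  2.76441476e-01, -9.61030218e-01,
        -1.71598964e+02],
       [ 0.00000000e+00,  0.00000000e+00,  0.00000000e+00,
         1.00000000e+00]])}
pred px 363.45850033938854 172.15086432680343
```

View pics/w1.png

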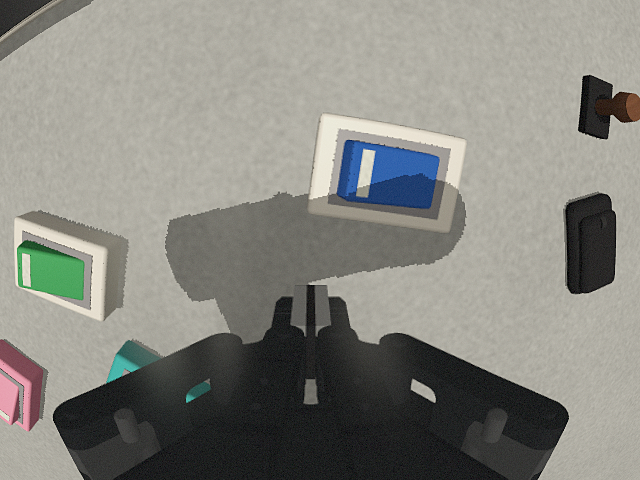

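The wrist view shows the blue bar at (366,173), against a prediction of (363,172), so they agree to about 2 mm. Moving over it and pressing.

>>> {"method": "drive_tool", "body": {"steps": [[0.0215,0.02,0.02,0,0],[0.0215,0.02,0.02,0,0],[0,0,0.02,0,0],[0,0,0.009,0,0],[0,0,0,0,0],[0,0,0,0,0]]}}

```text
clock: 2.75
position: [548.9, -247.5, 77.6]
ee_rot: [0.992, -0.129, 0.0, 0.0]
contact_force: [0.4, 0.0, -0.5]
gripper_width: 0.1
```

>>> {"method": "drive_tool", "body": {"steps": [[0.002,0.0045,0.01,0,0],[0,0,0.01,0,0],[0,0,0.004,0,0],[0,0,0.003,0,0],[0,0,0.003,0,0],[0,0,0.003,0,0],[0,0,0,0,0]]}}

```text
clock: 3.45
position: [549.2, -253.1, 43.2]
ee_rot: [0.992, -0.13, -0.0, -0.0]
contact_force: [0.4, 0.1, -1.1]
gripper_width: -0.5
```

>>> {"method": "drive_tool", "body": {"steps": [[0,0,-0.02,0,0],[0,0,-0.04,0,0],[-0.02,-0.035,-0.02,0,0],[-0.02,-0.04,0,0,0],[0,0,0,0,0]]}}

```text
clock: 3.95
position: [529.4, -167.0, 125.1]
ee_rot: [0.992, -0.128, 0.001, -0.001]
contact_force: [0.1, -0.7, 0.1]
gripper_width: 0.1
```

```bash
python3 - <<'E'
from h import *
import cv2
s=arm.read_state();T=R.from_quat(s["ee_rot"]);print(s["position"])
im,d=arm.get_image("wrist");im2,_=arm.get_image("side")
cv2.imwrite("pics/w2.png",np.hstack([cv2.resize(im[60:300,250:550],(400,320)),cv2.resize(im2[160:240,340:440],(400,320))]))
print(T.inv().apply([554.3,67.9,80]-s["position"]))
E
```

```text
[ 529.41686954 -167.01018988  125.1142281 ]
[ -35.46171107 -233.4957173    45.38147329]
```

View pics/w2.png

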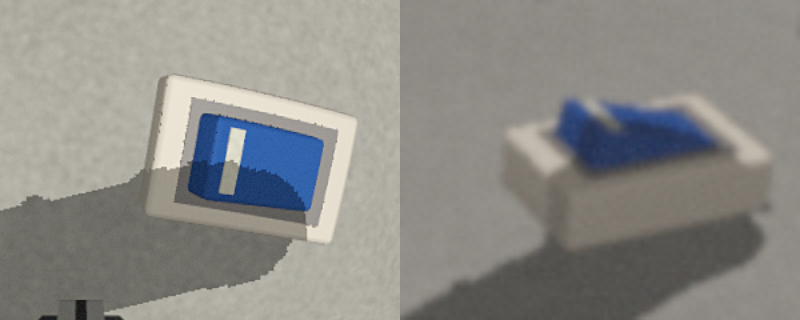

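The side crop (right) shows the bar end still raised, so the rocker sprang back and didn't snap. The press to z=43 stopped about level. I'll repeat it deeper.

```bash
python3 - <<'E'
from h import *
s=arm.read_state();T=R.from_quat(s["ee_rot"]);print(s["position"])
print(T.inv().apply([549.9,-252.8,65]-s["position"]))
im,d=arm.get_image("top")
d0=np.load("pics/top0.npz")["d"]
print(d0[196:206,455:465:3].round(0),d[196:206,455:465:3].round(0))
E
```

```text
[ 530.20418709 -169.61362143  124.35910748]
[40.17227199 75.42510524 59.4023933 ]
[[931. 933. 934. 938.]
 [930. 931. 934. 935.]
 [929. 934. 936. 932.]
 [929. 935. 932. 937.]
 [932. 929. 930. 936.]
 [929. 933. 933. 937.]
 [932. 931. 930. 933.]
 [931. 933. 933. 933.]
 [932. 934. 935. 936.]
 [932. 933. 934. 935.]] [[658. 666. 744. 747.]
 [663. 678. 745. 745.]
 [672. 694. 746. 746.]
 [683. 754. 742. 744.]
 [694. 753. 743. 745.]
 [758. 753. 749. 746.]
 [762. 757. 755. 749.]
 [769. 764. 762. 756.]
 [932. 932. 931. 936.]
 [928. 930. 930. 935.]]
```

>>> {"method": "drive_tool", "body": {"steps": [[0.02,0.038,0.025,0,0],[0.02,0.0375,0.025,0,0],[0,0,0.009,0,0],[0,0,0,0,0],[0,0,0,0,0]]}}

```text
clock: 4.6
position: [549.2, -254.1, 64.5]
ee_rot: [0.992, -0.13, -0.0, 0.0]
contact_force: [-0.3, 0.5, -0.3]
gripper_width: -0.0
```

>>> {"method": "drive_tool", "body": {"steps": [[0,-0.001,0.008,0,0],[0,0,0.006,0,0],[0,0,0,0,0]]}}

```text
clock: 4.9
position: [549.0, -251.8, 50.1]
ee_rot: [0.992, -0.129, -0.001, -0.0]
contact_force: [-0.1, -1.0, -0.5]
gripper_width: 0.1
```

>>> {"method": "drive_tool", "body": {"steps": [[0,0,0.004,0,0],[0,0,0,0,0]]}}

```text
clock: 5.1
position: [549.3, -252.3, 46.4]
ee_rot: [0.992, -0.129, -0.0, -0.0]
contact_force: [-0.3, -0.6, 0.4]
gripper_width: 0.2
```

>>> {"method": "drive_tool", "body": {"steps": [[0,0,0.004,0,0],[0,0,0,0,0]]}}

```text
clock: 5.3
position: [549.2, -252.5, 42.1]
ee_rot: [0.992, -0.13, -0.0, -0.0]
contact_force: [-0.4, -0.1, 0.0]
gripper_width: 0.0
```

>>> {"method": "drive_tool", "body": {"steps": [[0,0,0.004,0,0],[0,0,0,0,0]]}}

```text
clock: 5.5
position: [549.1, -252.6, 38.0]
ee_rot: [0.992, -0.13, -0.0, -0.0]
contact_force: [-0.6, -0.3, 0.8]
gripper_width: 0.4
```

There's no contact force at all, even at z=38, so I need to look before going further.

```bash
python3 - <<'E'
from h import *
import cv2
im,d=arm.get_image("wrist");im2,_=arm.get_image("side")
cv2.imwrite("pics/w3.png",np.hstack([cv2.resize(im[180:420,210:450],(400,400)),cv2.resize(im2[140:240,340:440],(400,400))]))
E
```

```text
(no output)
```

View pics/w3.png

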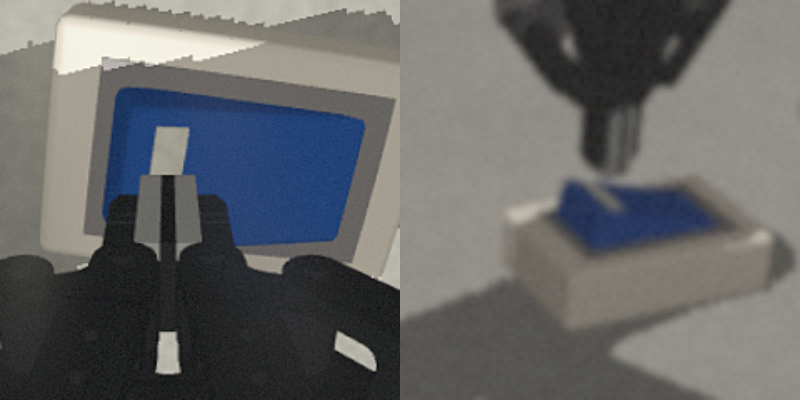

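```bash
python3 - <<'E'
from h import *
p=arm.camera_params("side");W=p["world_to_cam"];K=p["K"]
for q in([549,-252.6,38],[549,-252.6,50],[549,-252.6,60],[549,-252.6,70],[549.9,-251.8,53]):
    c=W@[*q,1];print(q,K[0,2]-K[0,0]*c[0]/c[2],K[1,2]+K[1,1]*c[1]/c[2])
s=arm.read_state();print(s["position"],s["contact_force"],s["joints"])
_,d=arm.get_image("side")
print(d[174:194:2,388:400:2].round(0))
E
```

```text
[549, -252.6, 38] 389.420075985677 195.2122028328727
[549, -252.6, 50] 389.89013639829176 190.05307863853628
[549, -252.6, 60] 390.286889271382 185.6985376225285
[549, -252.6, 70] 390.6883063116805 181.29280527612073
[549.9, -251.8, 53] 389.4236060262393 188.73358190172203
[ 549.4154133  -252.71493391   38.47796339] [ 0.06788008 -0.6729452   0.53926908] [-1.63660048e-01  5.10119553e-01 -2.43768480e-01  9.05650522e-05
 -8.17207018e-01  1.47457805e+00]
[[ 943.  943.  946.  946.  945.  955.]
 [ 947.  944.  946.  945.  950.  958.]
 [ 951.  951.  952.  950.  954.  959.]
 [ 953.  949.  953.  947.  954. 1129.]
 [ 964.  957.  951.  953.  957. 1116.]
 [1110. 1110. 1109. 1107. 1109. 1110.]
 [ 978.  990.  987.  993.  998. 1003.]
 [ 972.  974.  978.  979.  989.  988.]
 [ 964.  966.  968.  971.  976.  978.]
 [ 959.  959.  955.  961.  963.  968.]]
```

```bash
python3 - <<'E'
from h import *
def back(n,d,u,v):
    p=arm.camera_params(n);W=p["world_to_cam"];K=p["K"];z=d[v,u]
    c=np.array([(u-K[0,2])/K[0,0]*z,-(v-K[1,2])/K[1,1]*z,-z]);return W[:3,:3].T@(c-W[:3,3])
_,d=arm.get_image("side")
for v in range(174,194,2):
    print(v,[back("side",d,u,v).round(0).tolist() for u in(388,392,396)])
s=arm.read_state();T=R.from_quat(s["ee_rot"]);c=arm.camera_params("wrist");K=c["K"]
im,d=arm.get_image("wrist")
def wb(u,v):
    a=np.array([u-K[0,2],v-K[1,2]]);r=np.hypot(*a);t=r/K[0,0];z=d[v,u]
    q=np.array([a[0]/r*np.tan(t)*z,-a[1]/r*np.tan(t)*z,-z,1]);tt=(c["mount"]@q)[:3]
    return tt.round(1),(s["position"]+T.apply(tt)).round(1)
for u,v in((312,265),(298,290),(322,290),(315,288),(240,210),(380,260)):print((u,v),d[v,u],wb(u,v))
E
```

```text
174 [[548.0, -240.0, 91.0], [540.0, -243.0, 93.0], [535.0, -249.0, 92.0]]
176 [[547.0, -240.0, 87.0], [541.0, -244.0, 88.0], [537.0, -253.0, 86.0]]
178 [[545.0, -237.0, 84.0], [540.0, -244.0, 83.0], [536.0, -251.0, 82.0]]
180 [[546.0, -239.0, 79.0], [539.0, -243.0, 79.0], [537.0, -254.0, 77.0]]
182 [[552.0, -248.0, 69.0], [540.0, -244.0, 75.0], [537.0, -255.0, 72.0]]
184 [[629.0, -352.0, 1.0], [622.0, -358.0, 1.0], [615.0, -364.0, 1.0]]
186 [[559.0, -259.0, 53.0], [557.0, -269.0, 51.0], [554.0, -279.0, 48.0]]
188 [[550.0, -247.0, 57.0], [25.0, 461.0, 500.0], [547.0, -271.0, 49.0]]
190 [[544.0, -239.0, 57.0], [541.0, -249.0, 54.0], [540.0, -261.0, 51.0]]
192 [[541.0, -236.0, 54.0], [534.0, -239.0, 56.0], [530.0, -248.0, 54.0]]
(312, 265) 164.92464 (array([ 12.9,   1.8, -16.3]), array([ 561.6, -257.8,   55. ]))
(298, 290) 145.47571 (array([ 10.1,  -3.8, -37.4]), array([ 560.3, -251.6,   76. ]))
(322, 290) 145.30087 (array([ 10.2,   5.6, -37.5]), array([ 558. , -260.8,   76.2]))
(315, 288) 146.45436 (array([ 10.5,   2.9, -36.3]), array([ 559. , -258.2,   74.9]))
(240, 210) 213.46556 (array([ 26.8, -39.8,  38.2]), array([ 5.858e+02, -2.211e+02,  5.000e-01]))
(380, 260) 176.122 (array([11.2, 34.5, -5.2]), array([ 551.6, -289. ,   43.9]))
```

Both cameras agree: the side view puts the fingertips at z≈70–75 and the wrist depth at ≈75, while the stated TCP is 38. Wrist depth on the desk reads z≈0, so the pose itself is right and the actual fingertips end about 35 mm short of the TCP. I'll keep descending in small steps and watch the force.

>>> {"method": "drive_tool", "body": {"steps": [[0,0,0.006,0,0],[0,0,0.006,0,0],[0,0,0,0,0]]}}

```text
clock: 6.05
position: [549.5, -252.7, 26.1]
ee_rot: [0.992, -0.129, -0.0, 0.0]
contact_force: [0.5, 0.1, 1.6]
gripper_width: -0.1
```

>>> {"method": "drive_tool", "body": {"steps": [[0,0,0.005,0,0],[0,0,0,0,0]]}}

```text
clock: 6.25
position: [550.3, -252.6, 21.9]
ee_rot: [0.992, -0.129, 0.001, 0.0]
contact_force: [0.2, 1.4, 4.8]
gripper_width: 0.2
```

Contact shows as +4.8 N. Continuing.

>>> {"method": "drive_tool", "body": {"steps": [[0,0,0.003,0,0],[0,0,0,0,0]]}}

```text
clock: 6.45
position: [549.7, -252.6, 18.4]
ee_rot: [0.992, -0.13, 0.0, -0.0]
contact_force: [1.5, -0.2, 1.0]
gripper_width: 0.1
```

>>> {"method": "drive_tool", "body": {"steps": [[0,0,0.003,0,0],[0,0,0,0,0]]}}

```text
clock: 6.65
position: [548.3, -252.5, 14.6]
ee_rot: [0.992, -0.13, -0.001, -0.0]
contact_force: [0.4, 1.2, 0.6]
gripper_width: 0.3
```

Force rose to about 5 N and then fell to zero, as a snap would. Lifting to check.

>>> {"method": "drive_tool", "body": {"steps": [[0,0,-0.04,0,0],[0,0,-0.04,0,0],[-0.02,-0.04,-0.02,0,0],[-0.015,-0.04,0,0,0],[0,0,0,0,0]]}}

```text
clock: 7.15
position: [535.4, -163.1, 116.3]
ee_rot: [0.992, -0.128, 0.0, -0.0]
contact_force: [0.6, -0.7, 0.5]
gripper_width: 0.1
```

```bash
python3 - <<'E'
from h import *
import cv2
s=arm.read_state();T=R.from_quat(s["ee_rot"]);print(s["position"])
im,d=arm.get_image("wrist");im2,_=arm.get_image("side")
cv2.imwrite("pics/w4.png",np.hstack([cv2.resize(im[60:300,250:550],(400,320)),cv2.resize(im2[160:240,340:440],(400,320))]))
print(T.inv().apply([554.3,67.9,60]-s["position"]))
E
```

```text
[ 535.35138584 -163.06975541  116.3257021 ]
[ -40.1796253  -228.18120469   56.54730894]
```

View pics/w4.png

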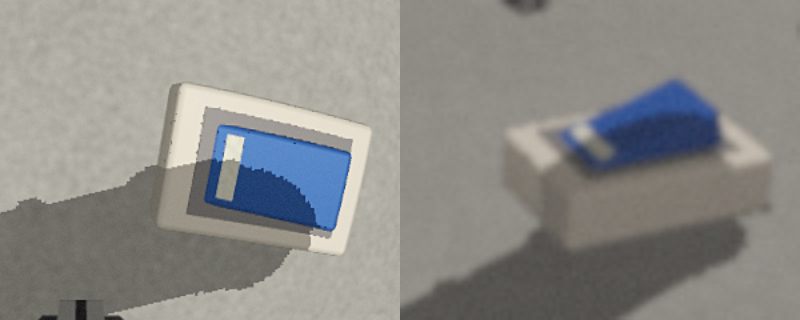

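The blue bar end is now down and the plain end up, so the lamp is on. Next is green, again checking from above with the wrist camera.

>>> {"method": "drive_tool", "body": {"steps": [[-0.012,-0.04,0,0,0],[-0.012,-0.04,0,0,0],[-0.012,-0.04,0,0,0],[-0.012,-0.04,0,0,0],[-0.012,-0.03,0,0,0],[-0.012,-0.015,0,0,0],[0,0,0,0,0],[0,0,0,0,0]]}}

```text
clock: 8.05
position: [519.4, 49.5, 115.1]
ee_rot: [0.992, -0.13, -0.0, 0.0]
contact_force: [0.1, -0.6, -0.2]
gripper_width: 0.2
```

```bash
python3 - <<'E'
from h import *
import cv2
s=arm.read_state();T=R.from_quat(s["ee_rot"]);print(s["position"])
im,d=arm.get_image("wrist");cv2.imwrite("pics/w5.png",im);c=arm.camera_params("wrist")
print(T.inv().apply([554.3,67.9,35]-s["position"]))
M=np.linalg.inv(c["mount"])@np.r_[T.inv().apply([554.3,67.9,53]-s["position"]),1]
x,y,z=M[0],-M[1],-M[2];r=np.hypot(x,y);t=np.arctan2(r,z);K=c["K"];print("pred px",K[0,2]+K[0,0]*t*x/r,K[1,2]+K[1,1]*t*y/r)
E
```

```text
[519.3890246   49.5456998  115.08240518]
[ 29.08127994 -26.79063216  80.03367631]
pred px 266.6478771219388 198.91400900111867
```

View pics/w5.png

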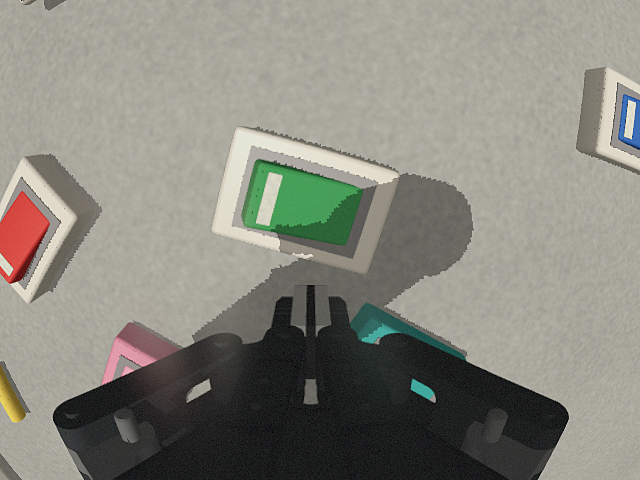

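The green bar is at (269,198), predicted (267,199), so they agree. It is the green one in the white housing; the turquoise decoy is at (400,335).

>>> {"method": "drive_tool", "body": {"steps": [[0.015,-0.013,0.03,0,0],[0.014,-0.013,0.03,0,0],[0,0,0.02,0,0],[0,0,0,0,0],[0,0,0,0,0]]}}

```text
clock: 8.6
position: [554.2, 66.7, 35.6]
ee_rot: [0.991, -0.13, -0.0, 0.0]
contact_force: [0.8, 0.1, 0.7]
gripper_width: 0.3
```

>>> {"method": "drive_tool", "body": {"steps": [[0,0,0.006,0,0],[0,0,0.004,0,0],[0,0,0,0,0]]}}

```text
clock: 8.9
position: [554.6, 67.9, 26.4]
ee_rot: [0.992, -0.129, 0.001, -0.0]
contact_force: [0.4, -0.5, 1.1]
gripper_width: 0.2
```

>>> {"method": "drive_tool", "body": {"steps": [[0,0,0.004,0,0],[0,0,0,0,0]]}}

```text
clock: 9.1
position: [555.5, 68.7, 22.7]
ee_rot: [0.992, -0.129, 0.002, -0.001]
contact_force: [0.7, 0.9, 4.1]
gripper_width: -0.0
```

>>> {"method": "drive_tool", "body": {"steps": [[0,0,0.004,0,0],[0,0,0,0,0]]}}

```text
clock: 9.3
position: [553.5, 67.9, 17.3]
ee_rot: [0.992, -0.13, -0.0, 0.0]
contact_force: [-0.1, 0.5, 0.5]
gripper_width: -0.1
```

>>> {"method": "drive_tool", "body": {"steps": [[0,0,0.003,0,0],[0,0,0,0,0]]}}

```text
clock: 9.5
position: [553.2, 67.6, 13.8]
ee_rot: [0.992, -0.13, -0.001, 0.0]
contact_force: [0.4, -0.2, 0.0]
gripper_width: -0.2
```

Same force signature. Lifting and checking all the switches.

>>> {"method": "drive_tool", "body": {"steps": [[0,0,-0.04,0,0],[0,0,-0.045,0,0],[-0.02,0.04,-0.045,0,0],[-0.03,0.02,-0.045,0,0],[-0.03,0,0,0,0],[0,0,0,0,0],[0,0,0,0,0]]}}

```text
clock: 10.2
position: [471.5, 39.0, 174.1]
ee_rot: [0.992, -0.129, -0.0, 0.0]
contact_force: [0.2, 0.5, -0.8]
gripper_width: 0.0
```

```bash
python3 - <<'E'
from h import *
import cv2
im,d=arm.get_image("side");cv2.imwrite("pics/s6.png",cv2.resize(im[160:440,60:440],(800,590),interpolation=cv2.INTER_CUBIC))
im,d=arm.get_image("wrist");cv2.imwrite("pics/w6.png",im)
E
```

```text
(no output)
```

View pics/s6.png

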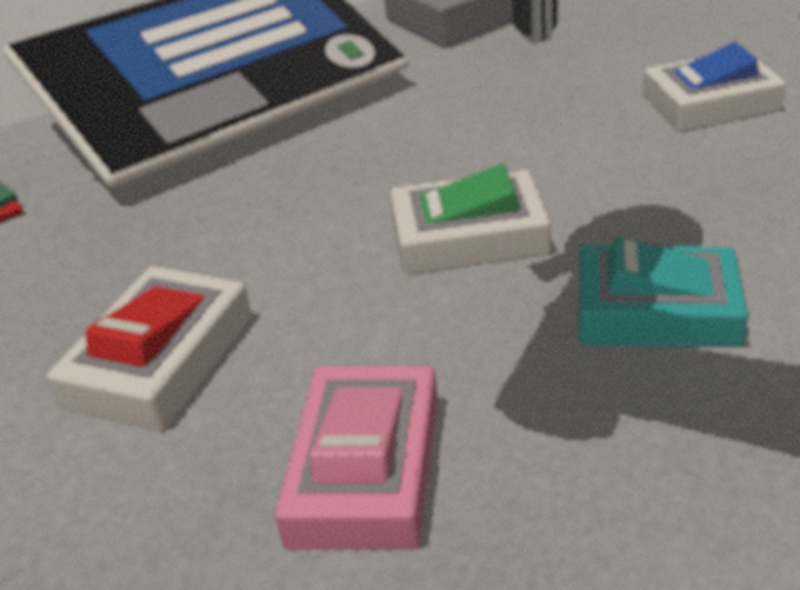

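View pics/w6.png

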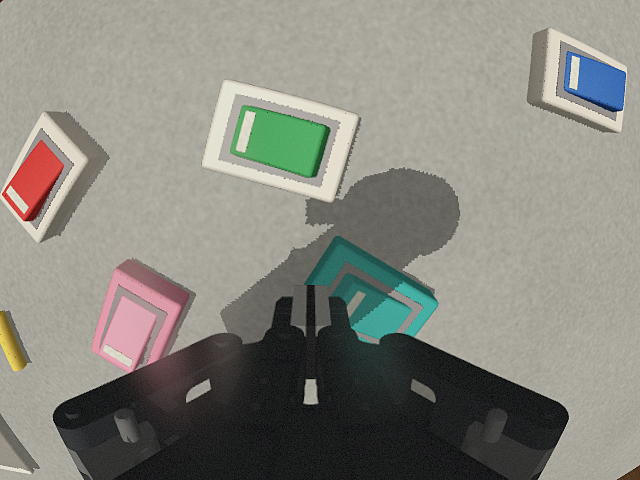

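Blue and green are both bar-down. Red, pink and turquoise are still bar-up, and the arm is clear. Handing in.

```bash
python3 -c "
from bench import arm
print(arm.job_done())"
```

```text
the job is handed in; nothing more can be done
None
```

The lamp (blue) was switched on first, then the photo terminal (green), and the job was handed in at about 10.3 s with the arm clear of everything.

- **Final check:** the last side and wrist views show the blue and green bars down. The red bar is still up (shredder off), and the pink and turquoise look-alikes are untouched.
- **Forces:** each press peaked at a measured 4–5 N and then fell to nothing as the rocker snapped over.
- **Disagreement on fingertip position:** the first two presses on blue met nothing, although the reported TCP was already below bar height. Side and wrist depth put the closed fingertips about 35 mm behind the stated TCP, and contact came at about 30 mm. I then went lower in small steps, watching the force, until each switch snapped.

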